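# Find the rocking lid on the chilled topping box and hold it shut

### The job

One of the four lids on the chilled topping box is not down on its pan and rocks when you press near one of its ends; the other three sit firm. Press on them with the fingertips to find it, then press that lid down level onto its pan by its middle and finish still holding it down, so that I can clip it. Only press, lift no lid, and leave everything else on the counter where it is.

Things in the scene. Friction and masses are not known exactly. Their poses are not given: they have to be found in the camera images.
- lid1: white lid, rightmost (lowest y) in the row of four identical ones. Plate 160 mm long (x, away from the robot) by 110 mm wide (y, to the robot's left); its flat top, 9 mm above this origin, reaches 66 mm either way along x. z is up when level. Origin: middle of the plate's underside. Has 2 to 3 mm of side play, 0.15 kg. 
- lid1_grip (a point): middle of the top of the centre grip of lid1. The grip is a moulded block 30 mm along lid x and 56 mm along lid y; its top stands 14 mm above the lid's flat top and 23 mm above the plate's underside. Axes as lid1. Any of the four may be the loose one; pressed here the three seated ones do not give.
- lid2: white lid, second from the right in the row of four identical ones. Plate 160 mm long (x, away from the robot) by 110 mm wide (y, to the robot's left); its flat top, 9 mm above this origin, reaches 66 mm either way along x. z is up when level. Origin: middle of the plate's underside. Has 2 to 3 mm of side play, 0.15 kg. 
- lid2_grip (a point): middle of the top of the centre grip of lid2. The grip is a moulded block 30 mm along lid x and 56 mm along lid y; its top stands 14 mm above the lid's flat top and 23 mm above the plate's underside. Axes as lid2. Pressed here the loose one sinks level by 6 mm to its rim, against 2 N at first and 6 N at the bottom; let go, it pops up again.
- lid3: white lid, third from the right in the row of four identical ones. Plate 160 mm long (x, away from the robot) by 110 mm wide (y, to the robot's left); its flat top, 9 mm above this origin, reaches 66 mm either way along x. z is up when level. Origin: middle of the plate's underside. Has 2 to 3 mm of side play, 0.15 kg. 
- lid3_grip (a point): middle of the top of the centre grip of lid3. The grip is a moulded block 30 mm along lid x and 56 mm along lid y; its top stands 14 mm above the lid's flat top and 23 mm above the plate's underside. Axes as lid3. Untouched, the loose lid lies level like the rest, riding on a bunched seal under its middle 14 mm either way along x.
- lid4: white lid, leftmost (highest y) in the row of four identical ones. Plate 160 mm long (x, away from the robot) by 110 mm wide (y, to the robot's left); its flat top, 9 mm above this origin, reaches 66 mm either way along x. z is up when level. Origin: middle of the plate's underside. Has 2 to 3 mm of side play, 0.15 kg. 
- lid4_grip (a point): middle of the top of the centre grip of lid4. The grip is a moulded block 30 mm along lid x and 56 mm along lid y; its top stands 14 mm above the lid's flat top and 23 mm above the plate's underside. Axes as lid4. 
- box: fixed steel chilled topping box, 290 mm (x) by 520 mm (y), 85 mm high, a row of four lids 120 mm apart along its y, a ledge behind them. Origin on the counter, mid-length, 20 mm beyond the row's centre line. The pans rest on cold packs, so lid heights differ by up to 6 mm: neither height nor looks tell the loose one.
- box_row (a point): a fixed point on the row's centre line at deck height, mid-length of the box. How it feels: a seated lid stays still when its flat top is pressed; on the loose one 2 N pressed about 50 mm from its middle towards an end (lid x) tips that end down some 4 mm (0.1 rad) until it meets the pan's rim; let go, it comes back level.
- shaker_a_mid (a point): glass seasoning shaker with a steel dome top, 64 mm across and 88 mm tall, standing on the ledge behind the lids; point at its middle
- shaker_b_mid (a point): second shaker, the same, on the same ledge; point at its middle
- cups_mid (a point): stack of white portion cups, 68 mm across and 61 mm tall, on the same ledge; point at its middle
- squeeze_mid (a point): white squeeze bottle, 64 mm across, 200 mm tall, standing beside the box; point 100 mm up its axis
- cutter_mid (a point): pizza wheel lying flat beside the box, 230 mm long, under 30 mm high; point near its middle
Mind the look-alikes: they are no part of the job. What is shaped like the lid2 but pink is not meant.

How it is judged:
By the outcome, as a careful person would: the job done as asked, in the order asked, and still so for the second after the job is handed in, while the arm keeps its last pose, push and grip.
It also fails if it takes over 48 s, if anything falls off the work surface, if the arm or the gripper's body presses on something with over 40 N, if the wrist force passes 120 N, or if a joint passes its speed limit or range.

### The arm

A 7-joint arm with a two-finger parallel gripper is mounted at the origin on the work surface. World frame = base frame: x ahead of the robot, y to its left, z up, the work surface at z = 0. Lengths are in m, angles in rad, forces in N, time in s.
With the tool pointing down it reaches from about 0.4 to 0.925 m from the base axis. Payload 4.1 kg.
Tool frame: the origin (TCP) lies at the very end of the fingers, on their centre line; the grasp point (between the pads) lies 19 mm behind it (manip.grasp_offset is the distance from the TCP to the grasp point, in m); z points along the fingers, y is the direction in which the jaws open and shut (so a half turn about z gives the same grasp; the last joint's range is limited). The gripper opens to 85 mm and grips with 20 to 120 N. Pads are 22 mm wide; open, the fingers measure 114 mm over their backs; the gripper's body (76 mm by 85 mm) begins 54 mm behind the grasp point. The pads swing forward as they close: fully open they stand 13 mm farther back than shut.
Start: joints at [-1.379, 0.398, 0.045, 1.537, -0.019, 1.207, -0.051], TCP at [0.186, 0.623, 0.231] pointing down, gripper open.
Joint ranges: [-2.82, 2.82], [-0.49, 2.23], [-1.37, 1.46], [0, 2.46], [-1.36, 4.5], [0.23, 2], [-2.94, 2.94]. Speed limits (rad/s): [2.57, 2.57, 3.14, 3.14, 3.14, 3.14, 3.14].

### API

Orientations are given as [roll, pitch, yaw] about the fixed x, y, z axes, in that order (R = Rz(yaw) Ry(pitch) Rx(roll)).
In Python, from plant import manip, cams, ticket gives the robot as it stands.
- The arm moves only by the tool arm_command, never from a script. Its argument "series" is a list of rows, each a list of 3 entries, a list of its own where there are three numbers: the shift along the world's x, y, z in cm, then the turn about the world's z in degrees, then the closure, from 0 (fully open) to 1 (shut). In form: [[[tx, ty, tz], spin, claw], ...]. A call has 1 to 10 rows; each row is the pose to reach, as a shift and turn from the pose measured when the call began; what a row does not reach only later rows make up. A row lasts 1/12 s, in which the tool goes at most 41.7 mm and 7.16 degrees, less where a joint would pass 70% of its speed; a pose out of reach is approached as far as the arm can. A call with a gripper value outside its range is refused whole. The fingers move at their own pace and stop on an object; the grip force is fixed at half the most. Time passes only in rows, so rows that repeat a pose let the fingers close. It gives the time, the measured TCP pose, the force and the opening at its end, in the units of the state.
- manip.get_obs(): the state, without advancing time (a new reading comes with each control period).
- cams.camera(name): name is "side" or "top"; returns a dict with "image" (384x512x3 uint8, red, green, blue), "intrinsics" (3x3 intrinsics, pixels), "xyz" and "rotation" of the camera in the world. Camera axes: x right, y down, z forward; pixel columns grow to the right and rows downward; lengths in m; the calibration is good to about 2 mm. A picture is of the moment at which its call begins. There is no depth.
- ticket.hand_in(): hands the job in, once; it reports no verdict.
The state is a dict: "clock": time; "joint_positions": joint angles; "joint_vel": joint speeds; "effort": joint torques, N m; "ee_pos": TCP position; "tool_rot": TCP orientation; "contact_force": force on the tool from outside, world axes, zero at the start; "ft_torque": the same for the moment, N m; "grip_width": finger opening in m.
Only numpy, scipy, OpenCV 4.12 (cv2) and the standard library are available. Lean on these libraries where they do the work, as an engineer would, in place of code of your own. Each camera call takes 0.05 s, during which the arm holds its last target.

## Working session

There is one attempt and no reset: what is moved stays moved. The work goes in short steps, Python scripts to look and compute and a tool call to move; the robot and the scene stay as the last step left them, time stands still between calls to the robot, and variables do not carry over. Pictures are saved under pics/ and viewed, and the job is handed in when it is done.

Besides the shell and the picture viewer there is one more tool, called after "Call:" as name(argument=value, ...) on one line, values as JSON. arm_command: Moves the arm, as the interface text tells. Its arguments: {"type":"object","properties":{"series":{"type":"array","items":{"type":"array"}}},"required":["series"]}

```bash
mkdir -p pics; ls
cat > h.py <<'E'
import numpy as np, cv2
from plant import manip, cams, ticket
def snap(n,f):
    c=cams.camera(n); cv2.imwrite(f,c["image"][:,:,::-1]); np.savez(f[:-4],K=c["intrinsics"],p=c["xyz"],R=c["rotation"]); return c
def load(f):
    d=np.load(f); return d["K"],d["p"],d["R"]
def ray(f,uv,z):
    K,p,R=load(f); d=R@np.linalg.inv(K)@np.array([uv[0],uv[1],1.]); return p+d*(z-p[2])/d[2]
def proj(f,P):
    K,p,R=load(f); q=K@(R.T@(np.array(P)-p)); return q[:2]/q[2]
E
python3 - <<'E'
from h import *
for n in("side","top"):
    c=snap(n,f"pics/{n}0.png"); print(n,c["xyz"],c["rotation"].round(3).tolist(),c["intrinsics"].tolist())
print(manip.get_obs())
E
```

```text
pics
side [ 0.1864934  -1.07098222  0.75060975] [-2.103, 0.018, -0.365] [[367.4711793659708, 0.0, 250.0466031058478], [0.0, 367.4711793659708, 191.63934751473911], [0.0, 0.0, 1.0]]
top [ 0.35525477 -0.04320582  1.75863239] [-3.034, -0.002, -1.601] [[448.44556425907194, 0.0, 253.52308158865864], [0.0, 448.44556425907194, 193.06455345849673], [0.0, 0.0, 1.0]]
{'clock': 0.1, 'joint_positions': array([-1.37903677,  0.3991355 ,  0.04506109,  1.53774052, -0.01868061,
        1.20690255, -0.05071613]), 'joint_vel': array([ 0.00042873, -0.00270075,  0.00067085, -0.00388993, -0.00116573,
        0.00171423, -0.0009584 ]), 'effort': array([ 3.13670134e-03, -4.76264191e+01,  1.36993021e+00, -2.54949689e+01,
        1.19478538e-02,  5.09307138e-03, -7.76004327e-06]), 'ee_pos': array([0.18617659, 0.62217874, 0.23036257]), 'tool_rot': array([-3.13983433e+00,  1.50546143e-04,  2.85091345e+00]), 'contact_force': array([-0.09928956, -0.37358518, -0.26386207]), 'ft_torque': array([-0.04026007,  0.00706012,  0.02238847]), 'grip_width': 0.0853066715728542}
```

```bash
sed -i 's/R=c\["rotation"\])/R=Ro.from_euler("xyz",c["rotation"]).as_matrix())/; 1a from scipy.spatial.transform import Rotation as Ro' h.py
python3 - <<'E'
from h import *
for n in("side","top"):
    c=snap(n,f"pics/{n}1.png"); print(proj(f"pics/{n}1.npz",[0.186,0.622,0.23]))
E
```

```text
[115.99838389 114.22019463]
[ 54.88413032 298.65940353]
```

View pics/top0.png

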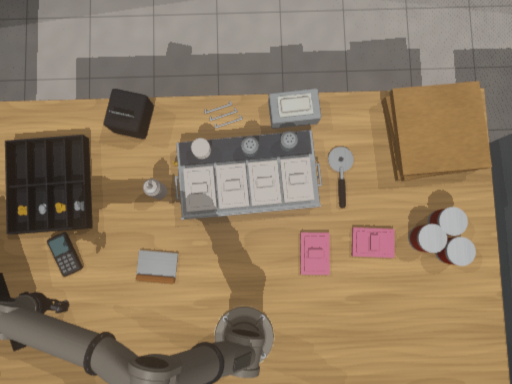

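View pics/side0.png

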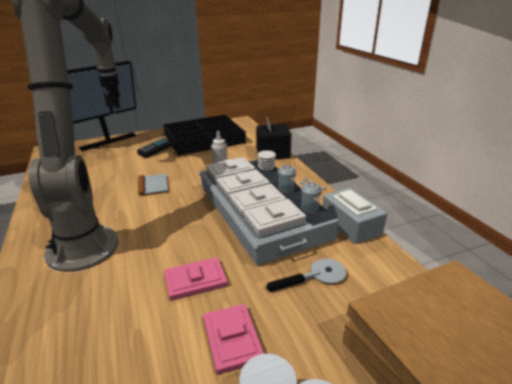

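Run:
```python
from h import *
im=cv2.imread("pics/top0.png")[120:225,165:330]
cv2.imwrite("pics/c0.png",cv2.resize(im,None,fx=4.8,fy=4.8,interpolation=cv2.INTER_CUBIC))
im=cv2.imread("pics/side0.png")[145:265,190:345]
cv2.imwrite("pics/c1.png",cv2.resize(im,None,fx=4.8,fy=4.8,interpolation=cv2.INTER_CUBIC))
```

```text
(no output)
```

View pics/c0.png

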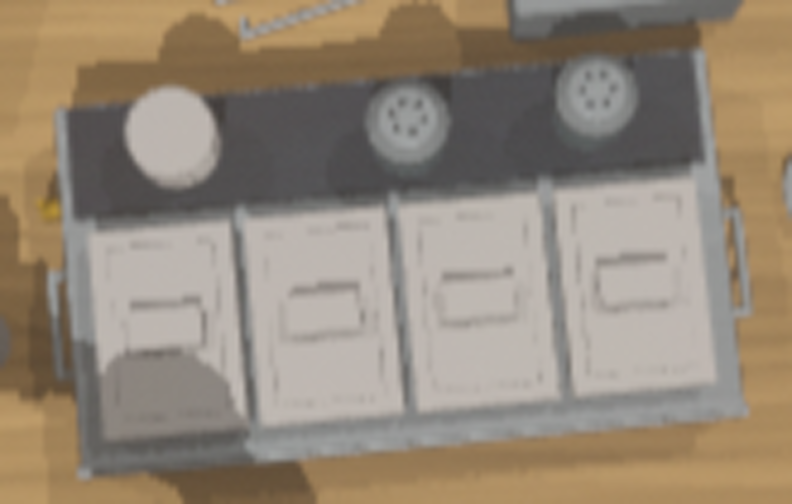

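View pics/c1.png

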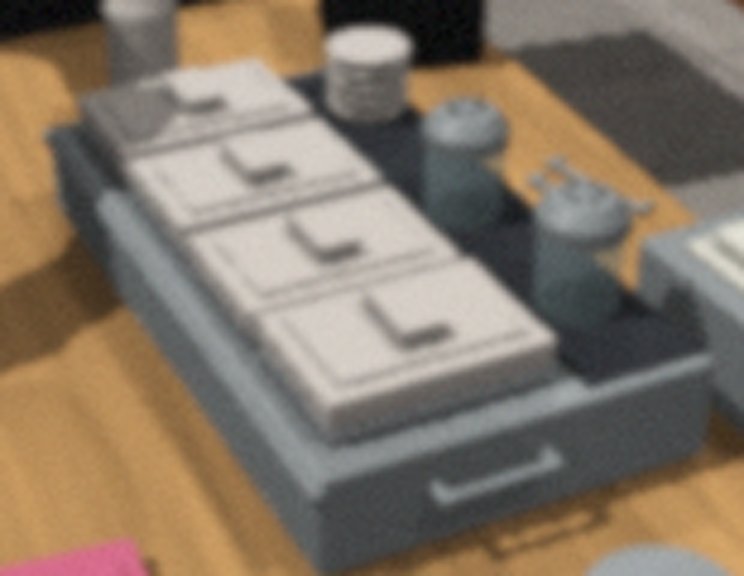

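Run:
```python
from h import *
g={4:(167,328),3:(324,312),2:(478,297),1:(636,283)}
P={}
for z in(.11,.125):
  for k,(u,v) in g.items():
    P[k]=ray("pics/top0.npz",((u+.5)/4.8-.5+165,(v+.5)/4.8-.5+120),z)
    s=proj("pics/side0.npz",P[k]); print(z,k,P[k].round(4),((s-[190,145])*4.8).round(0))
  d=P[4]-P[1];print(np.degrees(np.arctan2(-d[0],d[1])),np.linalg.norm(d)/3)
def w(u,v,z): return ray("pics/top0.npz",((u+.5)/4.8-.5+165,(v+.5)/4.8-.5+120),z)
for n,(u,v,z) in dict(cups=(173,137,.12),sa=(408,120,.15),sb=(597,95,.15)).items(): print(n,w(u,v,z))
```

```text
Traceback (most recent call last):
  File "h.py", line 9, in ray
    K,p,R=load(f); d=R@np.linalg.inv(K)@np.array([uv[0],uv[1],1.]); return p+d*(z-p[2])/d[2]
                                                                                        ~^^^
IndexError: invalid index to scalar variable.
```

Saved files 0 hold rpy; use the "1" ones.

Run:
```python
from h import *
g={4:(167,328),3:(324,312),2:(478,297),1:(636,283)}
P={}
T,S="pics/top1.npz","pics/side1.npz"
def w(u,v,z): return ray(T,((u+.5)/4.8-.5+165,(v+.5)/4.8-.5+120),z)
for z in(.095,.11,.125):
  for k,(u,v) in g.items():
    P[k]=w(u,v,z)
    s=proj(S,P[k]); print(z,k,P[k].round(4),((s-[190,145])*4.8).round(0))
  d=P[4]-P[1];print(np.degrees(np.arctan2(-d[0],d[1])),np.linalg.norm(d)/3)
for n,(u,v,z) in dict(cups=(173,137,.12),sa=(408,120,.15),sb=(597,95,.15)).items(): print(n,w(u,v,z))
```

```text
0.095 4 [0.5606 0.1488 0.095 ] [197. 126.]
0.095 3 [0.5695 0.0264 0.095 ] [259. 192.]
0.095 2 [ 0.5777 -0.0939  0.095 ] [329. 268.]
0.095 1 [ 0.585  -0.2175  0.095 ] [411. 359.]
3.8096134781550224 0.12237264884349396
0.11 4 [0.5587 0.1471 0.11  ] [194. 111.]
0.11 3 [0.5676 0.0258 0.11  ] [256. 176.]
0.11 2 [ 0.5757 -0.0934  0.11  ] [326. 250.]
0.11 1 [ 0.5829 -0.2159  0.11  ] [407. 339.]
3.8096134781550384 0.1212692862593552
0.125 4 [0.5569 0.1454 0.125 ] [192.  95.]
0.125 3 [0.5656 0.0252 0.125 ] [254. 159.]
0.125 2 [ 0.5737 -0.0929  0.125 ] [323. 231.]
0.125 1 [ 0.5808 -0.2143  0.125 ] [404. 319.]
3.809613478155037 0.12016592367521645
cups [0.70622593 0.13874941 0.12      ]
sa [ 0.70762916 -0.04341959  0.15      ]
sb [ 0.72271998 -0.18788565  0.15      ]
```

Call:
arm_command(series=[[[0,0,4],0,1],[[4,-4,6],7,1],[[32,-48,6],20.5,1],[[32,-48,6],20.5,1],[[32,-48,6],20.5,1],[[32,-48,6],20.5,1],[[32,-48,6],20.5,1],[[32,-48,6],20.5,1],[[32,-48,6],20.5,1],[[32,-48,6],20.5,1]])

```text
clock: 1.03
ee_pos: [0.3956, 0.3126, 0.2884]
tool_rot: [-3.141, 0.0, -3.074]
contact_force: [0.7, 0.6, -0.7]
grip_width: 0.0
```

Call:
arm_command(series=[[[11.1,-17.1,0],0,1],[[11.1,-17.1,0],0,1],[[11.1,-17.1,0],0,1],[[11.1,-17.1,0],0,1],[[11.1,-17.1,0],0,1],[[11.1,-17.1,0],0,1],[[11.1,-17.1,-4],0,1],[[11.1,-17.1,-8],0,1],[[11.1,-17.1,-12],0,1],[[11.1,-17.1,-12.8],0,1]])

```text
clock: 1.87
ee_pos: [0.5016, 0.1404, 0.1545]
tool_rot: [-3.137, -0.011, -3.074]
contact_force: [-0.4, 0.2, -0.6]
grip_width: -0.0004
```

Run:
```python
from h import *
o=manip.get_obs();print(o["ee_pos"],o["contact_force"],o["tool_rot"])
S="pics/side2.npz"
c=snap("side","pics/side2.png");snap("top","pics/top2.png");print(proj(S,o["ee_pos"]),proj("pics/top2.npz",o["ee_pos"]))
a=cv2.imread("pics/side2.png")[60:260,150:350]; b=cv2.imread("pics/top2.png")[100:250,165:330]
cv2.imwrite("pics/c2.png",np.hstack([cv2.resize(a,(400,400)),cv2.resize(b,(400,400))]))
```

```text
[0.50159453 0.14035499 0.15445164] [-0.43057754  0.19908068 -0.61894575] [-3.13694568 -0.01120592 -3.07435563]
[216.03868065 160.86909115] [200.09866911 202.21108315]
```

View pics/c2.png

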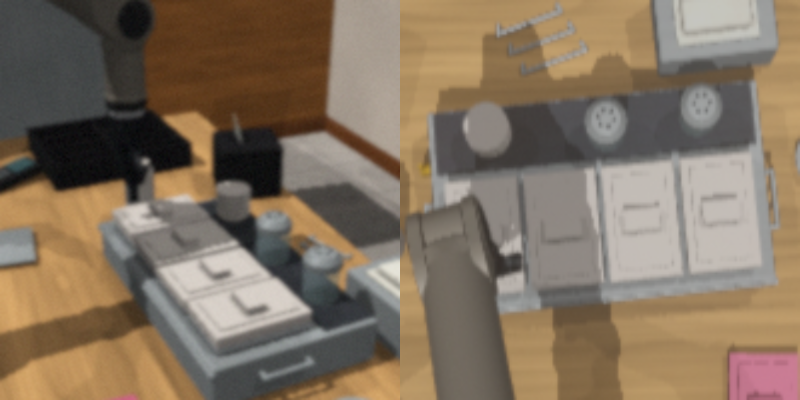

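Call:
arm_command(series=[[[0.5,0.2,-1],0,1],[[0.5,0.2,-2],0,1],[[0.5,0.2,-2.5],0,1],[[0.5,0.2,-3],0,1],[[0.5,0.2,-3],0,1]])

```text
clock: 2.38
ee_pos: [0.5096, 0.1433, 0.1284]
tool_rot: [-3.139, -0.005, -3.074]
contact_force: [-0.9, 0.3, -0.4]
grip_width: 0.0
```

Call:
arm_command(series=[[[0,0,-0.5],0,1],[[0,0,-0.8],0,1],[[0,0,-1],0,1],[[0,0,-1],0,1]])

```text
clock: 2.72
ee_pos: [0.51, 0.1434, 0.1215]
tool_rot: [-3.14, -0.005, -3.075]
contact_force: [-6.9, -1.1, 21.7]
grip_width: 0.0
```

Call:
arm_command(series=[[[0,0,0.4],0,1],[[0,0,0.6],0,1],[[0,0,0.8],0,1],[[0,0,0.8],0,1],[[0,0,0.8],0,1]])

```text
clock: 3.13
ee_pos: [0.5098, 0.1434, 0.1292]
tool_rot: [-3.14, -0.006, -3.075]
contact_force: [0.7, -0.1, -0.5]
grip_width: -0.0001
```

Call:
arm_command(series=[[[0,0,-0.2],0,1],[[0,0,-0.2],0,1],[[0,0,-0.2],0,1]])

```text
clock: 3.38
ee_pos: [0.5094, 0.1432, 0.1266]
tool_rot: [-3.14, -0.007, -3.075]
contact_force: [-0.2, 0.1, -0.4]
grip_width: 0.0002
```

Call:
arm_command(series=[[[0,0,-0.2],0,1],[[0,0,-0.2],0,1],[[0,0,-0.2],0,1]])

```text
clock: 3.63
ee_pos: [0.5093, 0.1432, 0.1243]
tool_rot: [-3.139, -0.007, -3.075]
contact_force: [0.2, -0.4, -0.6]
grip_width: -0.0002
```

Call:
arm_command(series=[[[0,0,-0.2],0,1],[[0,0,-0.2],0,1],[[0,0,-0.2],0,1]])

```text
clock: 3.88
ee_pos: [0.5091, 0.1431, 0.1222]
tool_rot: [-3.139, -0.008, -3.075]
contact_force: [0.5, -0.1, 0.7]
grip_width: 0.0002
```

Call:
arm_command(series=[[[0,0,-0.2],0,1],[[0,0,-0.2],0,1],[[0,0,-0.2],0,1]])

```text
clock: 4.13
ee_pos: [0.5094, 0.1432, 0.1216]
tool_rot: [-3.14, -0.007, -3.075]
contact_force: [-3.1, -0.7, 9.0]
grip_width: 0.0001
```

Call:
arm_command(series=[[[0,0,1.5],0,1],[[0,0,3.5],0,1],[[0.5,-4,3.5],0,1],[[0.5,-8,3.5],0,1],[[0.5,-12.1,3.5],0,1],[[0.5,-12.1,3],0,1],[[0.5,-12.1,1.5],0,1],[[0.5,-12.1,0.8],0,1],[[0.5,-12.1,0.7],0,1],[[0.5,-12.1,0.7],0,1]])

```text
clock: 4.97
ee_pos: [0.514, 0.0228, 0.1281]
tool_rot: [-3.14, -0.009, -3.074]
contact_force: [-0.3, 0.2, 0.8]
grip_width: -0.0002
```

Call:
arm_command(series=[[[0,0,-0.2],0,1],[[0,0,-0.2],0,1],[[0,0,-0.2],0,1]])

```text
clock: 5.22
ee_pos: [0.5142, 0.0233, 0.1264]
tool_rot: [-3.14, -0.008, -3.073]
contact_force: [0.6, -0.1, 0.7]
grip_width: -0.0002
```

Call:
arm_command(series=[[[0,0,-0.2],0,1],[[0,0,-0.2],0,1],[[0,0,-0.2],0,1]])

```text
clock: 5.47
ee_pos: [0.5143, 0.0234, 0.1244]
tool_rot: [-3.14, -0.008, -3.073]
contact_force: [0.2, 0.7, 0.7]
grip_width: -0.0005
```

Call:
arm_command(series=[[[0,0,-0.2],0,1],[[0,0,-0.2],0,1],[[0,0,-0.2],0,1]])

```text
clock: 5.72
ee_pos: [0.5141, 0.0234, 0.1223]
tool_rot: [-3.14, -0.008, -3.073]
contact_force: [-0.4, -0.7, 0.1]
grip_width: 0.0003
```

Call:
arm_command(series=[[[0,0,-0.2],0,1],[[0,0,-0.2],0,1],[[0,0,-0.2],0,1]])

```text
clock: 5.97
ee_pos: [0.514, 0.0233, 0.1201]
tool_rot: [-3.14, -0.009, -3.073]
contact_force: [0.3, 0.2, 0.7]
grip_width: 0.0002
```

Call:
arm_command(series=[[[0,0,-0.15],0,1],[[0,0,-0.15],0,1],[[0,0,-0.15],0,1]])

```text
clock: 6.22
ee_pos: [0.5143, 0.0233, 0.1195]
tool_rot: [-3.14, -0.009, -3.073]
contact_force: [-2.0, 0.6, 6.6]
grip_width: 0.0004
```

Call:
arm_command(series=[[[0,0,-0.15],0,1],[[0,0,-0.15],0,1],[[0,0,-0.15],0,1]])

```text
clock: 6.47
ee_pos: [0.5143, 0.0233, 0.1195]
tool_rot: [-3.141, -0.009, -3.073]
contact_force: [-3.8, 0.1, 11.6]
grip_width: 0.0001
```

Call:
arm_command(series=[[[0,0,-0.15],0,1],[[0,0,-0.15],0,1],[[0,0,-0.15],0,1]])

```text
clock: 6.72
ee_pos: [0.5143, 0.0233, 0.1195]
tool_rot: [3.141, -0.009, -3.073]
contact_force: [-4.2, -0.0, 11.1]
grip_width: 0.0001
```

Call:
arm_command(series=[[[0,0,1.5],0,1],[[0,0,3.5],0,1],[[0.8,-4,3.5],0,1],[[0.8,-8,3.5],0,1],[[0.8,-11.9,3.5],0,1],[[0.8,-11.9,3],0,1],[[0.8,-11.9,1.5],0,1],[[0.8,-11.9,1],0,1],[[0.8,-11.9,0.8],0,1],[[0.8,-11.9,0.8],0,1]])

```text
clock: 7.55
ee_pos: [0.5219, -0.0949, 0.1269]
tool_rot: [3.141, -0.011, -3.072]
contact_force: [-0.7, 0.1, 0.4]
grip_width: 0.0001
```

Call:
arm_command(series=[[[0,0,-0.2],0,1],[[0,0,-0.2],0,1],[[0,0,-0.2],0,1]])

```text
clock: 7.8
ee_pos: [0.5221, -0.0945, 0.1252]
tool_rot: [3.141, -0.01, -3.071]
contact_force: [-0.1, -0.7, -0.2]
grip_width: -0.0001
```

Call:
arm_command(series=[[[0,0,-0.2],0,1],[[0,0,-0.2],0,1],[[0,0,-0.2],0,1]])

```text
clock: 8.05
ee_pos: [0.5222, -0.0944, 0.1232]
tool_rot: [3.141, -0.01, -3.071]
contact_force: [0.4, -0.1, -0.8]
grip_width: -0.0
```

Call:
arm_command(series=[[[0,0,-0.2],0,1],[[0,0,-0.2],0,1],[[0,0,-0.2],0,1]])

```text
clock: 8.3
ee_pos: [0.5221, -0.0944, 0.1211]
tool_rot: [3.141, -0.01, -3.071]
contact_force: [0.3, 0.1, 0.7]
grip_width: -0.0002
```

Call:
arm_command(series=[[[0,0,-0.15],0,1],[[0,0,-0.15],0,1],[[0,0,-0.15],0,1]])

```text
clock: 8.55
ee_pos: [0.522, -0.0944, 0.1195]
tool_rot: [3.141, -0.011, -3.071]
contact_force: [0.7, -1.0, 0.7]
grip_width: -0.0
```

Call:
arm_command(series=[[[0,0,-0.15],0,1],[[0,0,-0.15],0,1],[[0,0,-0.15],0,1]])

```text
clock: 8.8
ee_pos: [0.5222, -0.0945, 0.1181]
tool_rot: [3.141, -0.01, -3.071]
contact_force: [-0.8, -0.5, -0.1]
grip_width: 0.0001
```

Call:
arm_command(series=[[[0,0,-0.15],0,1],[[0,0,-0.15],0,1],[[0,0,-0.15],0,1]])

```text
clock: 9.05
ee_pos: [0.5223, -0.0945, 0.118]
tool_rot: [3.14, -0.01, -3.072]
contact_force: [-3.5, 0.9, 10.8]
grip_width: 0.0001
```

Call:
arm_command(series=[[[0,0,-0.15],0,1],[[0,0,-0.15],0,1],[[0,0,-0.15],0,1]])

```text
clock: 9.3
ee_pos: [0.5223, -0.0945, 0.118]
tool_rot: [3.139, -0.01, -3.072]
contact_force: [-4.1, -0.3, 12.0]
grip_width: -0.0001
```

Call:
arm_command(series=[[[0,0,-0.15],0,1],[[0,0,-0.15],0,1],[[0,0,-0.15],0,1]])

```text
clock: 9.55
ee_pos: [0.5223, -0.0945, 0.118]
tool_rot: [3.138, -0.01, -3.072]
contact_force: [-3.2, 1.6, 11.2]
grip_width: -0.0
```

Call:
arm_command(series=[[[0,0,1.5],0,1],[[0,0,3.5],0,1],[[0.7,-4,3.5],0,1],[[0.7,-8,3.5],0,1],[[0.7,-12.1,3.5],0,1],[[0.7,-12.1,3],0,1],[[0.7,-12.1,1.5],0,1],[[0.7,-12.1,1.2],0,1],[[0.7,-12.1,1.2],0,1]])

```text
clock: 10.3
ee_pos: [0.5282, -0.2147, 0.1286]
tool_rot: [3.136, -0.013, -3.072]
contact_force: [0.0, -0.1, 0.5]
grip_width: -0.0
```

Call:
arm_command(series=[[[0,0,-0.2],0,1],[[0,0,-0.2],0,1],[[0,0,-0.2],0,1]])

```text
clock: 10.55
ee_pos: [0.5285, -0.2141, 0.1269]
tool_rot: [3.136, -0.013, -3.071]
contact_force: [0.6, -0.1, 0.1]
grip_width: 0.0001
```

Call:
arm_command(series=[[[0,0,-0.2],0,1],[[0,0,-0.2],0,1],[[0,0,-0.2],0,1]])

```text
clock: 10.8
ee_pos: [0.5286, -0.2139, 0.125]
tool_rot: [3.136, -0.013, -3.07]
contact_force: [-0.2, 0.2, -0.4]
grip_width: -0.0001
```

Call:
arm_command(series=[[[0,0,-0.2],0,1],[[0,0,-0.2],0,1],[[0,0,-0.2],0,1]])

```text
clock: 11.05
ee_pos: [0.5285, -0.2138, 0.1229]
tool_rot: [3.136, -0.013, -3.07]
contact_force: [-0.6, -0.0, -0.1]
grip_width: 0.0002
```

Call:
arm_command(series=[[[0,0,-0.15],0,1],[[0,0,-0.15],0,1],[[0,0,-0.15],0,1]])

```text
clock: 11.3
ee_pos: [0.5285, -0.2139, 0.1214]
tool_rot: [3.136, -0.013, -3.071]
contact_force: [-0.6, 0.1, 0.8]
grip_width: 0.0002
```

Call:
arm_command(series=[[[0,0,-0.15],0,1],[[0,0,-0.15],0,1],[[0,0,-0.15],0,1]])

```text
clock: 11.55
ee_pos: [0.5284, -0.2141, 0.1199]
tool_rot: [3.137, -0.013, -3.071]
contact_force: [-0.4, -0.2, 1.9]
grip_width: -0.0
```

Call:
arm_command(series=[[[0,0,-0.15],0,1],[[0,0,-0.15],0,1],[[0,0,-0.15],0,1]])

```text
clock: 11.8
ee_pos: [0.5287, -0.2141, 0.1187]
tool_rot: [3.137, -0.012, -3.071]
contact_force: [-0.8, -0.0, 4.4]
grip_width: -0.0001
```

Call:
arm_command(series=[[[0,0,-0.15],0,1],[[0,0,-0.15],0,1],[[0,0,-0.15],0,1]])

```text
clock: 12.05
ee_pos: [0.5292, -0.2141, 0.1178]
tool_rot: [3.137, -0.011, -3.071]
contact_force: [-0.7, -0.2, 4.7]
grip_width: 0.0001
```

Call:
arm_command(series=[[[0,0,-0.15],0,1],[[0,0,-0.15],0,1],[[0,0,-0.15],0,1]])

```text
clock: 12.3
ee_pos: [0.5298, -0.2141, 0.1171]
tool_rot: [3.137, -0.01, -3.071]
contact_force: [-2.5, 1.0, 6.8]
grip_width: 0.0001
```

Call:
arm_command(series=[[[0,0,-0.1],0,1],[[0,0,-0.1],0,1],[[0,0,-0.1],0,1]])

```text
clock: 12.55
ee_pos: [0.5299, -0.2142, 0.1169]
tool_rot: [3.136, -0.01, -3.071]
contact_force: [-2.7, 0.5, 8.9]
grip_width: -0.0001
```

Call:
arm_command(series=[[[0,0,1],0,1],[[0,0,3],0,1],[[0,-1,6],0,1],[[-4,-3,6],0,1],[[-8,-6,6],0,1],[[-8,-6,6],0,1],[[-8,-6,6],0,1]])

```text
clock: 13.13
ee_pos: [0.446, -0.2773, 0.1773]
tool_rot: [3.137, -0.01, -3.078]
contact_force: [0.1, -0.7, -0.9]
grip_width: 0.0001
```

Run:
```python
from h import *
o=manip.get_obs();print(o["ee_pos"],o["contact_force"])
snap("side","pics/side3.png");snap("top","pics/top3.png")
for f,p in(("side",(200,170)),("top",(250,145))):
  i=cv2.imread(f"pics/{f}3.png")[p[1]:p[1]+80,p[0]:p[0]+80]
  cv2.imwrite(f"pics/c3{f}.png",cv2.resize(i,(400,400),interpolation=cv2.INTER_CUBIC))
a=[cv2.imread(f"pics/c3{f}.png") for f in("side","top")]
cv2.imwrite("pics/c3.png",np.hstack(a))
for z in (.1345,):
  for x,y in((.579,-.213),(.577,-.213),):
    print(proj("pics/top3.npz",[x,y,z]),(proj("pics/top3.npz",[x,y,z])-[250,145])*5, (proj("pics/side3.npz",[x,y,z])-[200,170])*5)
```

```text
[ 0.4460336  -0.27727361  0.17733715] [ 0.11291003 -0.69526491 -0.85321936]
[297.02218586 178.71028932] [235.11092931 168.55144662] [367.22548962 193.64357718]
[297.04445312 179.25203204] [235.22226559 171.26016021] [364.23130998 194.33077311]
```

View pics/c3.png

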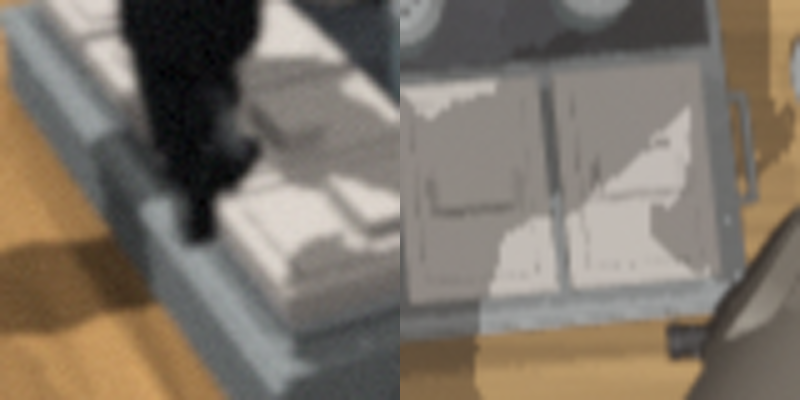

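Call:
arm_command(series=[[[3,2,0],0,1],[[7,4,0],0,1],[[11,6.2,0],0,1],[[13.1,6.2,0],0,1],[[13.1,6.2,0],0,1],[[13.1,6.2,-1],0,1],[[13.1,6.2,-2.5],0,1],[[13.1,6.2,-3],0,1],[[13.1,6.2,-3],0,1],[[13.1,6.2,-3],0,1]])

```text
clock: 14.07
ee_pos: [0.5803, -0.2121, 0.1466]
tool_rot: [3.135, -0.01, -3.072]
contact_force: [0.3, 0.1, -0.1]
grip_width: 0.0
```

Call:
arm_command(series=[[[-0.3,-0.3,-0.3],0,1],[[-0.3,-0.3,-0.6],0,1],[[-0.3,-0.3,-0.8],0,1],[[-0.3,-0.3,-0.8],0,1]])

```text
clock: 14.4
ee_pos: [0.577, -0.2152, 0.1384]
tool_rot: [3.135, -0.01, -3.073]
contact_force: [-1.1, 0.3, -0.4]
grip_width: 0.0001
```

Call:
arm_command(series=[[[0,0,-0.2],0,1],[[0,0,-0.2],0,1],[[0,0,-0.2],0,1]])

```text
clock: 14.65
ee_pos: [0.5771, -0.2151, 0.1364]
tool_rot: [3.135, -0.01, -3.073]
contact_force: [-0.4, 0.3, -0.5]
grip_width: 0.0002
```

Call:
arm_command(series=[[[0,0,-0.2],0,1],[[0,0,-0.2],0,1],[[0,0,-0.2],0,1]])

```text
clock: 14.9
ee_pos: [0.5773, -0.2151, 0.1348]
tool_rot: [3.135, -0.01, -3.073]
contact_force: [0.0, 1.0, 2.5]
grip_width: 0.0001
```

Call:
arm_command(series=[[[0,0,-0.2],0,1],[[0,0,-0.2],0,1],[[0,0,-0.2],0,1]])

```text
clock: 15.15
ee_pos: [0.5773, -0.2152, 0.133]
tool_rot: [3.135, -0.009, -3.073]
contact_force: [-1.2, 0.1, 4.2]
grip_width: -0.0001
```

Call:
arm_command(series=[[[0,0,-0.2],0,1],[[0,0,-0.2],0,1],[[0,0,-0.2],0,1]])

```text
clock: 15.4
ee_pos: [0.5773, -0.2152, 0.1312]
tool_rot: [3.135, -0.009, -3.073]
contact_force: [-1.4, 0.4, 5.3]
grip_width: -0.0001
```

Call:
arm_command(series=[[[0,0,-0.2],0,1],[[0,0,-0.2],0,1],[[0,0,-0.2],0,1]])

```text
clock: 15.65
ee_pos: [0.5773, -0.2152, 0.1301]
tool_rot: [3.134, -0.009, -3.073]
contact_force: [-3.4, 1.9, 8.7]
grip_width: 0.0003
```

Call:
arm_command(series=[[[0,0,-0.15],0,1],[[0,0,-0.15],0,1],[[0,0,-0.15],0,1]])

```text
clock: 15.9
ee_pos: [0.5773, -0.2152, 0.1301]
tool_rot: [3.134, -0.009, -3.073]
contact_force: [-4.8, 2.0, 11.5]
grip_width: -0.0002
```

Call:
arm_command(series=[[[0,0,-0.2],0,1],[[0,0,-0.2],0,1],[[0,0,-0.2],0,1]])

```text
clock: 16.15
ee_pos: [0.5774, -0.2152, 0.1301]
tool_rot: [3.133, -0.008, -3.073]
contact_force: [-3.8, 3.1, 13.4]
grip_width: 0.0001
```

Run:
```python
from h import *
snap("side","pics/side4.png");snap("top","pics/top4.png")
o=manip.get_obs();print(o["ee_pos"],o["contact_force"],o["ft_torque"])
a=cv2.imread("pics/side4.png")[140:260,190:350]; b=cv2.imread("pics/top4.png")[110:230,170:330]
cv2.imwrite("pics/c4.png",np.vstack([cv2.resize(i,(400,300),interpolation=cv2.INTER_CUBIC) for i in(a,b)]))
```

```text
[ 0.57735678 -0.21525252  0.13011897] [-5.01356516  2.96570578 14.98632116] [0.60427912 1.07789505 0.01823509]
```

View pics/c4.png

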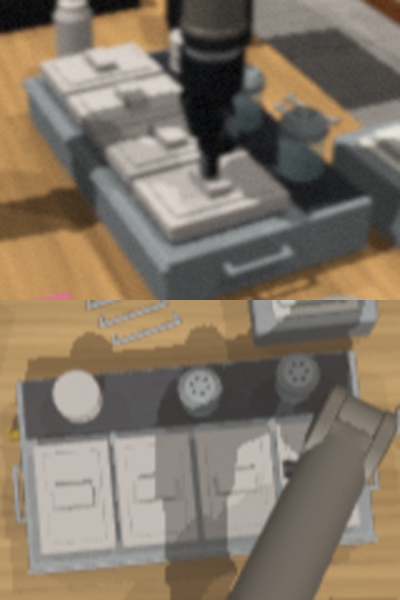

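Side view: the fingertips are on the middle of lid1's grip (about pixel 274,212), and the lid looks level. The shakers, the cups and the other lids haven't moved.

```bash
python3 -c "
from plant import ticket; print(ticket.hand_in())"
```

```text
the job is handed in; nothing more can be done
None
```

The loose lid is lid1, the rightmost one. It is pressed down by its centre grip and the arm is still holding it there, so you can clip it.

- **Finding it:** I pressed the near end of each lid with closed fingertips. Lids 4, 3 and 2 met me firmly at 122, 119.5 and 118 mm with no give. Lid1's end sank about 4 mm under 2 to 7 N before it stopped.
- **Pressing it down:** Pressed on the grip, lid1 sank about 5 to 6 mm against 2.5 to 5 N, then stopped hard at 130.1 mm. It was held there at 13 to 15 N when I handed in at about 16 s.
- **Last checks:** In the final pictures lid1 looks level, and the other lids, shakers and cups are where they were. Levelness was judged from the side picture and from pressing at the middle; I did not measure it separately. There was also about 5 N of sideways force at the fingertips, which I took to be friction.
- **First press:** My first press on lid4 reached about 22 N because I came down in coarser steps than on the later presses. It didn't seem to shift anything.

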